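# Fold up the tasting set and put it in its case

## Task

Pack the chocolate tasting set into its wooden case: shut the open tin, pressing its thin lid gently until it is fully closed, and fold the sprung serving tongs shut, then set each down, without dropping it, flat on the floor of the recess that is shaped for it. Either may go first and either way round; leave the jar, the card terminal and the gift box where they are.

Things in the scene. Friction and masses are not known exactly. Their poses are not given: they have to be found in the camera images.
- case: Fixed block of dark wood lying on the counter, 160 (x) x 220 (y) x 16 mm high, with two felt-lined recesses in its top, each 8 mm deep, with floors 8 mm above the counter. Origin at the centre of its underside, z up.
- tin_recess (a point): Centre of the floor of the wide recess, 61 (x) x 95 mm (y). Axes as the case. It lies at x = -40 mm, y = 0, z = 8 mm in the case's frame.
- tongs_recess (a point): Centre of the floor of the long narrow recess, 28 (x) x 189 mm (y). Axes as the case. It lies at x = +50 mm, y = 0, z = 8 mm in the case's frame; 46 mm of flat wood separate the two recesses. Its rims, like the other's, have a 1.5 mm chamfer.
- tin: Loose plain steel tin of chocolates, about 0.3 kg. Base 56 (x) x 90 (y) x 22 mm high; the lid, when shut, adds 8 mm (30 mm in all) and is flush with the sides. Origin at the centre of the base's underside, z up. The lid's hinge runs along the upper edge of the long +x side.
- tin_hinge (a point): Middle of the tin's hinge line, 28 mm to +x of the tin's centre and 22 mm above its underside; the line runs along the tin's y.
- tin_lid (a joint): Angle of the tin's lid (rad): 0 shut, 1.57 upright, 2.45 leaning back away from the base as far as it goes. The lid (56 x 90 x 8 mm) reaches 56 mm from the hinge. The hinge is slightly stiff (0.045 N m, under 1 N at the free edge), so the lid stays where it is left. Close it by pushing its outer face over from behind (+x), then down. A knock or push of over 90 N from above dents it.
- tongs: Loose plain steel tongs, about 0.16 kg, lying on edge: two strips 5 mm thick, 30 mm tall, on a pivot boss of 12 mm radius. Frame of the arm on the -y side, which runs along x with its outer face at y = -12 mm. Shut, the tongs measure 180 (x) x 24 (y) x 30 mm (z) with the origin at the centre of their underside; z up, pivot at x = -78 mm, jaw tips at x = +90 mm.
- tongs_pivot (a point): Tongs' pivot, at counter level on its axis, 78 mm to -x of the tongs' origin.
- tongs_arm (a joint): Angle between the arms (rad): 0 shut (outer faces parallel, 24 mm apart), 0.42 fully open; the moving arm swings to +y about the pivot. A spring opens it (0.25 N m/rad; about 1 N at 95 mm from the pivot when shut) whenever it is let go, unless the walls of the recess hold it shut. Open, the arms are about 62 mm apart over their outer faces 95 mm from the pivot.
- jar: Bystander: amber glass jar, 72 mm across, 110 mm high. Origin under its centre.
- terminal: Bystander: flat black card terminal, 150 x 75 x 30 mm. Origin under its centre.
- gift: Bystander: small teal gift box with a paper band, 80 x 80 x 45 mm. Origin under its centre.
There are look-alikes about, which are no part of the job. Leave any orange or yellow look-alike of the tin alone.

How it is judged:
By the outcome, as a careful person would: the job done as asked, in the order asked, and still so for the second after the job is handed in, with the robot touching nothing.
It also fails if it takes over 72 s, if anything falls off the work surface, if the arm or the gripper's body presses on something with over 40 N, if the wrist force passes 120 N, or if a joint passes its speed limit or range.

## Robot

A 6-joint arm with a two-finger parallel gripper is mounted at the origin on the work surface. World frame = base frame: x ahead of the robot, y to its left, z up, the work surface at z = 0. Lengths are in m, angles in rad, forces in N, time in s.
With the tool pointing down it reaches from about 0.3 to 0.85 m from the base axis. Payload 5.4 kg.
Tool frame: the origin (TCP) lies between the finger pads; the fingertips stand 19 mm ahead of it and the grasp point (between the pads) is the TCP; z points along the fingers, y is the line along which they close (so a half turn about z gives the same grasp; the last joint's range is limited). The gripper opens to 85 mm and grips with 20 to 120 N. Pads are 22 mm wide; open, the fingers measure 114 mm over their backs; the gripper's body (76 mm by 85 mm) begins 54 mm behind the grasp point. The pads swing forward as they close: fully open they stand 13 mm farther back than shut.
Start: joints at [0.951, 0.158, 1.597, -0, 1.386, -0.21], TCP at [0.229, 0.527, 0.25] pointing down, gripper open.
Joint ranges: [-2.91, 2.91], [-0.94, 2.29], [0.18, 2.7], [-1.29, 4.43], [0.17, 2.64], [-3, 3]. Speed limits (rad/s): [2.57, 2.57, 3.14, 3.14, 3.14, 3.14].

## Interface

Orientations are given as a 3x3 rotation matrix whose columns are the frame's x, y, z axes.
In Python, from rig import robot gives the robot as it stands. The module is installed in compiled form; this text tells all that it offers. Calls block until the motion is done:
- robot.movep(position, orientation): joint-space move of the TCP to a pose.
- robot.line_to(position, frame=None, speed=0.15): straight line of the TCP; frame=None keeps the orientation; speed is the mean speed in m/s.
- robot.movej(angles): joint-space move.
- robot.grip(opening): opening from 0.0 (shut) to 1.0 (fully open); the grip force is fixed at half the most; returns when the fingers have stopped.
- robot.hold(seconds).
- robot.inverse_kinematics(position, orientation): joint angles nearest the present ones, or None.
- robot.capture(name): name is "side" or "top"; returns the picture (384x512x3 uint8, red, green, blue); there is no depth.
- robot.camera_params(name): a dict with "vfov" (degrees; the focal length in pixels is half the picture's height over the tangent of half this angle, whatever the lens; pixels are square), "cx", "cy" (the principal point, pixels), "world_to_cam" (4x4, takes a point from world to camera coordinates). Camera axes: x right, y up, looking along -z (the intrinsics and any distortion apply to the point x, -y, -z); pixel columns grow to the right and rows downward; lengths in m; the calibration is good to about 2 mm. A picture is of the moment at which its call begins. camera_params takes no time and is no camera call.
A pose or a line that the arm cannot do raises robot.PlanningError and nothing moves.
- robot.job_done(): hands the job in; it is judged then, once.
Trained networks look in the newest picture that a camera, given by its name, has taken for a name from the list of things; names that differ only in an ending like _2 or _b are one class to them, and where a whole thing is asked for, a point or a joint stands for the part that bears it (a point fixed in the world has none). Each returns a list of dicts, best first, with "conf" (0 to 1); they miss things now and then, are a little off and sometimes report something else, mostly with a low value. They report only what shows in the picture. A call takes as long as a camera call. They do not tell look-alikes from the thing itself.
- robot.cut_out(label, camera): "pixels" (384x512 bool, what is visible of it) and "location" ([column, row] in pixels, amid what is visible of it).
Readings, each from a call of its own:
- robot.read_time(): time.
- robot.read_q(): joint angles.
- robot.read_joint_velocities(): joint speeds.
- robot.read_joint_torque(): joint torques, N m.
- robot.read_position(): TCP position.
- robot.read_tool_rot(): TCP orientation.
- robot.read_force(): force on the tool from outside, world axes, zero at the start.
- robot.read_ft_torque(): the same for the moment, N m.
- robot.read_width(): opening from 0.0 (shut) to 1.0 (fully open).
- robot.read_grasp_force(): force on a finger pad.
Only numpy, scipy, OpenCV 4.12 (cv2) and the standard library are available. Lean on these libraries where they do the work, as an engineer would, in place of code of your own. Each camera call takes 0.05 s, during which the arm holds its last target. There are 200 camera calls.

## Working session

There is one attempt and no reset: what is moved stays moved. The work goes in short steps, each a Python script; the robot and the scene stay as the last script left them, time stands still between calls to the robot, and variables do not carry over. Pictures are saved under pics/ and viewed, at most 10 in all, crops included, and the job is handed in when it is done.

```bash
mkdir -p pics; ls; python3 - <<'E'
from rig import robot
import cv2, numpy as np
for n in("top","side"):
    im=robot.capture(n); cv2.imwrite(f"pics/{n}0.png",im[:,:,::-1]); np.save(f"pics/{n}0.npy",im)
    p=robot.camera_params(n); print(n,{k:(np.round(v,4).tolist() if k=="world_to_cam" else v) for k,v in p.items()})
    for l in("case","tin","tin_lid","tongs","tongs_arm","jar","terminal","gift"):
        for d in robot.cut_out(l,n): print(l,round(d["conf"],2),np.round(d["location"],1),int(d["pixels"].sum()))
print(robot.read_time())
a=cv2.imread("pics/top0.png");b=cv2.imread("pics/side0.png")
cv2.imwrite("pics/top0b.png",cv2.resize(a,(800,600)));
cv2.imwrite("pics/side0b.png",cv2.resize(b,(800,600)))
E
```

```text
pics
top {'vfov': 56.1741454599741, 'cx': 255.8445437012857, 'cy': 189.25821543635914, 'world_to_cam': [[0.0609, -0.9981, -0.002, -0.0184], [0.9723, 0.0589, 0.2261, -0.557], [-0.2255, -0.0157, 0.9741, -0.8422], [0.0, 0.0, 0.0, 1.0]]}
case 0.88 [251.5 196. ] 4942
case 0.15 [381.  229.8] 477
tin 0.95 [387.8 302.5] 1123
tin 0.91 [376.5 181.6] 823
tin 0.7 [384.  237.7] 1340
tin_lid 0.76 [382.  230.1] 520
tin_lid 0.62 [377.4 182.8] 776
tin_lid 0.58 [390.9 304.7] 922
tongs 0.63 [139.6 217. ] 548
tongs_arm 0.72 [123.6 218.1] 250
jar 0.71 [192.  108.8] 961
terminal 0.82 [344.3 119. ] 1551
gift 0.72 [265.8 105.8] 994
gift 0.7 [380.3 230.8] 492
side {'vfov': 44.0121748366565, 'cx': 248.25680985029965, 'cy': 191.75700063962572, 'world_to_cam': [[0.8935, -0.449, -0.0018, -0.4804], [0.3097, 0.6133, 0.7266, -0.2168], [-0.3251, -0.6498, 0.6871, -1.0492], [0.0, 0.0, 0.0, 1.0]]}
case 0.85 [248.  202.4] 4168
case 0.22 [283.9 317.5] 2596
tin 0.9 [214.4 355.8] 1608
tin 0.74 [284.5 318.5] 2575
tin 0.7 [337.3 285.5] 1315
tin 0.41 [248.8 205.2] 4124
tin_lid 0.91 [211.9 350.9] 1356
tin_lid 0.82 [340.1 283.2] 939
tin_lid 0.74 [291.6 296.2] 1220
tin_lid 0.61 [177.4 133.5] 248
tongs 0.71 [183.5 145.2] 822
tongs_arm 0.61 [177.1 135.6] 190
tongs_arm 0.24 [283.4 312.4] 2627
jar 0.62 [290.1 128.6] 930
jar 0.57 [248.4 203.4] 4079
terminal 0.84 [376.4 232. ] 1726
gift 0.72 [333.7 175. ] 976
0.9
```

View pics/top0b.png

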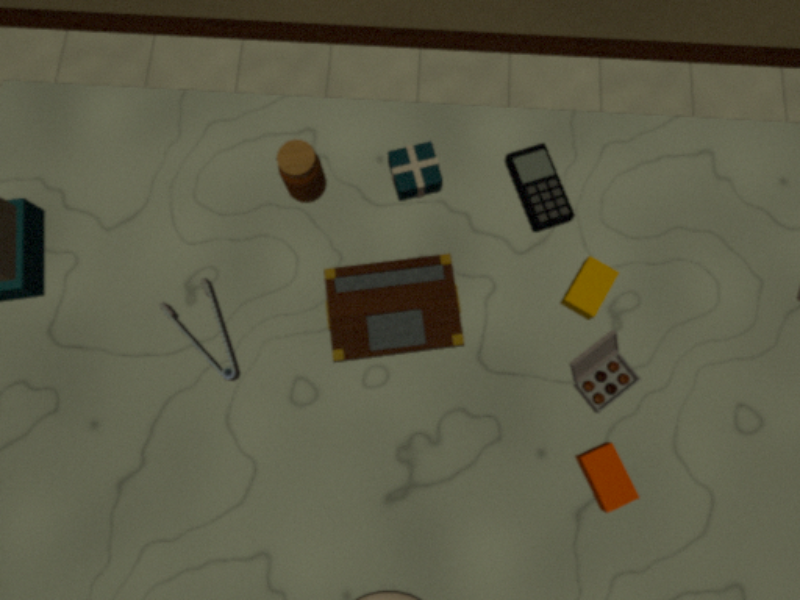

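View pics/side0b.png

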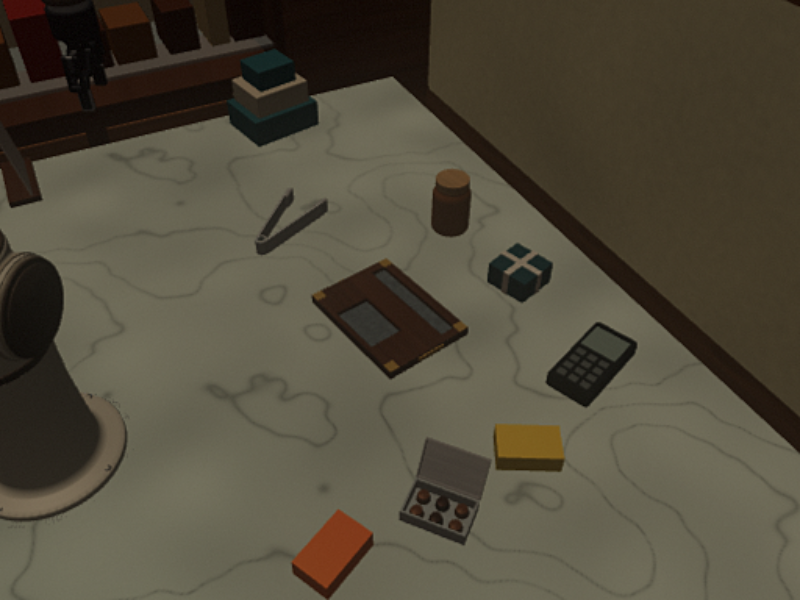

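The top view shows the case in the centre (800x600 px: 325–463, 255–360), with the narrow recess on the far side. The tongs are at about (205,330) with the pivot at (232,375). The open steel tin is at (603,375) with its lid towards the upper left, between the yellow and orange look-alikes. The side view agrees. Next I fit model silhouettes in both cameras.

```bash
cat > h.py <<'E'
from rig import robot
import cv2, numpy as np
from scipy.optimize import minimize
def proj(n,P):
    p=robot.camera_params(n); f=192/np.tan(np.radians(p["vfov"])/2)
    c=np.c_[np.atleast_2d(P),np.ones(len(np.atleast_2d(P)))]@np.array(p["world_to_cam"]).T
    return np.c_[p["cx"]+f*c[:,0]/-c[:,2], p["cy"]+f*c[:,1]/c[:,2]]
def unproj(n,uv,z):
    p=robot.camera_params(n); f=192/np.tan(np.radians(p["vfov"])/2); M=np.array(p["world_to_cam"])
    d=M[:3,:3].T@np.array([(uv[0]-p["cx"])/f,-(uv[1]-p["cy"])/f,-1]); o=-M[:3,:3].T@M[:3,3]
    return o+d*(z-o[2])/d[2]
def box(x0,x1,y0,y1,z0,z1): return np.array([[x,y,z] for x in(x0,x1) for y in(y0,y1) for z in(z0,z1)],float)
def rz(a): return np.array([[np.cos(a),-np.sin(a),0],[np.sin(a),np.cos(a),0],[0,0,1.]])
def place(P,x,y,a,z=0): return P@rz(a).T+[x,y,z]
def m_case(q): return [place(box(-.08,.08,-.11,.11,0,.016),*q[:3])]
def m_tin(q):
    b=box(-.028,.028,-.045,.045,0,.022); t=q[3]; L=box(-.056,0,-.045,.045,0,.008)
    R=np.array([[np.cos(t),0,np.sin(t)],[0,1,0],[-np.sin(t),0,np.cos(t)]])
    return [place(b,*q[:3]),place(L@R.T+[.028,0,.022],*q[:3])]
def m_shut(q): return [place(box(-.028,.028,-.045,.045,0,.030),*q[:3],*q[3:])]
def m_tongs(q):
    f=box(-.078,.09,-.012,-.007,0,.03); pv=np.array([-.078,0,0])
    m=(box(-.078,.09,.007,.012,0,.03)-pv)@rz(q[3]).T+pv
    t=np.linspace(0,6.28,24); c=np.array([[.012*np.cos(u)-.078,.012*np.sin(u),z] for u in t for z in(0,.03)])
    return [place(k,*q[:3]) for k in(f,m,c)]
def render(n,parts):
    S=4; im=np.zeros((384*S,512*S),np.uint8)
    for P in parts:
        h=cv2.convexHull(((proj(n,P)+.5)*S-.5).astype(np.float32))
        cv2.fillPoly(im,[np.round(h*16).astype(np.int32)],255,shift=4)
    return cv2.resize(im,(512,384),interpolation=cv2.INTER_AREA)/255.
def refine(im,m,grow=9):
    """colour-distance-to-surface mask, within the grown network mask"""
    m=m.astype(np.uint8); big=cv2.dilate(m,np.ones((grow,grow))); ring=cv2.dilate(big,np.ones((15,15)))-big
    lab=cv2.cvtColor(cv2.GaussianBlur(im,(3,3),0),cv2.COLOR_RGB2LAB).astype(float)
    bg=np.median(lab[ring>0],0); d=np.linalg.norm(lab-bg,axis=2)
    fg=np.median(d[m>0]); return (np.clip(d/fg,0,1)>.5)*(big>0)*1.
def fit(model,masks,q0,step):
    def c(q): return sum(np.abs(render(n,model(q))-m).sum()/max(m.sum(),1) for n,m in masks.items())
    q=np.array(q0,float)
    for k in (1,.3):
        s=np.vstack([q]+[q+k*np.eye(len(q))[i]*step[i] for i in range(len(q))])
        r=minimize(c,q,method="Nelder-Mead",options=dict(initial_simplex=s,xatol=1e-4,fatol=1e-4,maxiter=250)); q=r.x
    return q,r.fun
def pick(l,n,loc):
    return min(robot.cut_out(l,n),key=lambda d:np.hypot(*(np.array(d["location"])-loc)))["pixels"]
def overlay(name,n,im,parts):
    o=im[:,:,::-1].copy(); o=cv2.resize(o,None,fx=4,fy=4)
    for P in parts:
        cv2.polylines(o,[np.int32(cv2.convexHull(((proj(n,P)+.5)*4-.5).astype(np.float32)))],True,(0,255,0),1)
    return o
E
cat > f0.py <<'E'
from h import *
T={"case":(m_case,(251,196),(248,202),[.02,.02,.1]),"tin":(m_tin,(384,237),(284,318),[.02,.02,.2,.2]),"tongs":(m_tongs,(139,217),(183,145),[.02,.02,.1,.05])}
G={}
I={n:np.load(f"pics/{n}0.npy") for n in("top","side")}
u=lambda r,c:unproj("top",(r/1.5625-.5,c/1.5625-.5),0)
k=unproj("top",(251,196),.01); G["case"]=[k[0],k[1],.08]
k=unproj("top",(387,243),.01); G["tin"]=[k[0],k[1],.6,2.0]
pv,t1,t2=u(232,372),u(205,288),u(165,308)
# moving arm swings +y(ccw seen from above); fixed arm is the cw one
ang=[np.arctan2(*(t-pv)[[1,0]]) for t in(t1,t2)]; a=min(ang); print("arms",ang)
c=pv+.078*np.array([np.cos(a),np.sin(a),0]); G["tongs"]=[c[0],c[1],a,.4]
tiles=[]
for l,(m,lt,ls,st) in T.items():
    raw={"top":pick(l,"top",lt),"side":pick(l,"side",ls)}
    ref={n:refine(I[n],raw[n]) for n in raw}
    print(l,"start",np.round(G[l],3))
    for tag,M in(("raw",raw),("ref",ref)):
        for ns in(("top","side"),("top",),("side",)):
            q,e=fit(m,{n:M[n]*1. for n in ns},G[l] if len(ns)==2 and tag=="raw" else q0,st)
            if len(ns)==2:q0=q
            print(l,tag,ns,np.round(q,4),round(e,3))
        Q=q0
    for n in raw:
        o=overlay("",n,I[n],m(Q)); x,y=(lt if n=="top" else ls); x=int(x*4);y=int(y*4); tiles.append(cv2.resize(o[max(0,y-200):y+200,max(0,x-266):x+266],(266,300) if 0 else (266,200)))
cv2.imwrite("pics/fit0.png",cv2.resize(np.vstack([np.hstack(tiles[0::2]),np.hstack(tiles[1::2])]),(798,400)))
E
python3 f0.py
```

```text
arms [np.float64(0.43356611424456565), np.float64(0.9028117858050033)]
case start [0.55  0.028 0.08 ]
case raw ('top', 'side') [0.5509 0.0291 0.1879] 0.064
case raw ('top',) [0.5504 0.0284 0.187 ] 0.034
case raw ('side',) [0.5521 0.0293 0.1819] 0.027
case ref ('top', 'side') [0.5508 0.0275 0.1886] 0.076
case ref ('top',) [0.5506 0.0278 0.1912] 0.043
case ref ('side',) [0.5508 0.0271 0.1867] 0.033
tin start [ 0.448 -0.33   0.6    2.   ]
tin raw ('top', 'side') [ 0.445  -0.3317  0.6916  2.1453] 0.071
tin raw ('top',) [ 0.4446 -0.3316  0.6985  2.1562] 0.029
tin raw ('side',) [ 0.4456 -0.3319  0.6907  2.2216] 0.03
tin ref ('top', 'side') [ 0.4454 -0.3319  0.6937  2.1   ] 0.143
tin ref ('top',) [ 0.445  -0.3309  0.6924  2.0969] 0.059Traceback (most recent call last):
  File "f0.py", line 19, in <module>
    q,e=fit(m,{n:M[n]*1. for n in ns},G[l] if len(ns)==2 and tag=="raw" else q0,st)
        ~~~^^^^^^^^^^^^^^^^^^^^^^^^^^^^^^^^^^^^^^^^^^^^^^^^^^^^^^^^^^^^^^^^^^^^^^^^
  File "h.py", line 43, in fit
    r=minimize(c,q,method="Nelder-Mead",options=dict(initial_simplex=s,xatol=1e-4,fatol=1e-
[... 212 characters left out ...]
ile "h.py", line 39, in c
    def c(q): return sum(np.abs(render(n,model(q))-m).sum()/max(m.sum(),1) for n,m in masks.items())
                     ~~~^^^^^^^^^^^^^^^^^^^^^^^^^^^^^^^^^^^^^^^^^^^^^^^^^^^^^^^^^^^^^^^^^^^^^^^^^^^^
  File "h.py", line 39, in <genexpr>
    def c(q): return sum(np.abs(render(n,model(q))-m).sum()/max(m.sum(),1) for n,m in masks.items())
                                ~~~~~~^^^^^^^^^^^^
  File "h.py", line 29, in render
    h=cv2.convexHull(((proj(n,P)+.5)*S-.5).astype(np.float32))
                       ~~~~^^^^^
  File "h.py", line 5, in proj
    p=robot.camera_params(n); f=192/np.tan(np.radians(p["vfov"])/2)
ValueError: time passes only in moves, steps and waits
```

Both cameras agree to about 1 mm. I'll cache the camera parameters and finish with the tongs.

```bash
sed -i 's/^def proj/import functools\n@functools.cache\ndef cam(n): return robot.camera_params(n)\ndef proj/; s/p=robot.camera_params(n); f/p=cam(n); f/' h.py
sed -i 's/(("raw",raw),("ref",ref))/(("raw",raw),)/' f0.py
python3 f0.py; python3 -c "
from rig import robot;print(robot.read_time())"
```

```text
arms [np.float64(0.43356611424456565), np.float64(0.9028117858050033)]
case start [0.55  0.028 0.08 ]
case raw ('top', 'side') [0.5509 0.0291 0.1879] 0.064
case raw ('top',) [0.5504 0.0284 0.187 ] 0.034
case raw ('side',) [0.5521 0.0293 0.1819] 0.027
tin start [ 0.448 -0.33   0.6    2.   ]
tin raw ('top', 'side') [ 0.445  -0.3317  0.6916  2.1453] 0.071
tin raw ('top',) [ 0.4446 -0.3316  0.6985  2.1562] 0.029
tin raw ('side',) [ 0.4456 -0.3319  0.6907  2.2216] 0.03
tongs start [0.496 0.323 0.434 0.4  ]
tongs raw ('top', 'side') [0.4931 0.3217 0.4312 0.3967] 0.415
tongs raw ('top',) [0.4939 0.3224 0.4278 0.3986] 0.282
tongs raw ('side',) [0.493  0.3211 0.4337 0.3879] 0.116
1.4
```

View pics/fit0.png

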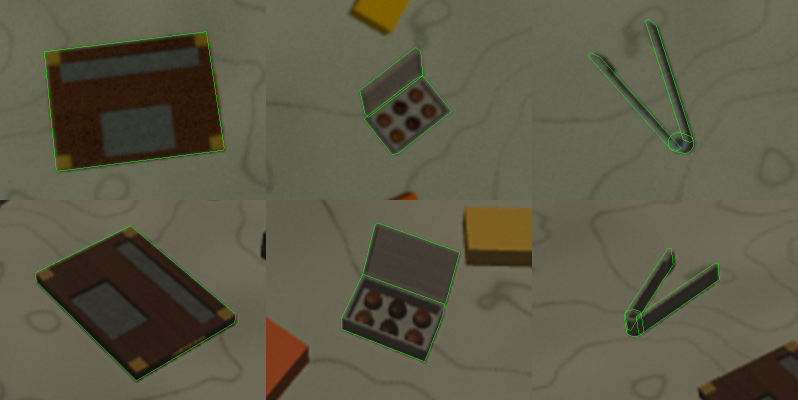

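The overlays match the objects closely: lid angle about 2.15 rad, tongs open about 0.40 rad. Now I close the lid.

```bash
cat >> h.py <<'E'
def down(a):
    """tool pointing down, closing line along heading a"""
    y=np.array([np.cos(a),np.sin(a),0]); z=np.array([0,0,-1.]); return np.c_[np.cross(y,z),y,z]
def best(p,a):
    c=[(abs(q[5]),k) for k in(down(a),down(a+np.pi)) if (q:=robot.inverse_kinematics(p,k)) is not None]
    return min(c,key=lambda t:t[0])[1]
E
python3 - <<'E'
from h import *
x,y,a=.445,-.3317,.692
W=lambda X,Z,h=.019:np.array([x,y,0])+rz(a)@[X+.011,0,0]+[0,0,Z+h]
robot.grip(0)
R=best(W(.08,.05),a+np.pi/2)
robot.movep(W(.08,.14),R); print(robot.read_time(),robot.read_position(),robot.read_force())
robot.line_to(W(.080,.048),speed=.12)
robot.line_to(W(.036,.062),speed=.06); print("F",robot.read_force())
for t in np.linspace(1.5,.12,6):
    robot.line_to(W(.028-.04*np.cos(t)+.008*np.sin(t),.022+.04*np.sin(t)+.008*np.cos(t)),speed=.06)
print("F",robot.read_force(),robot.read_time())
b=robot.read_force()[2]
for k in range(12):
    robot.line_to(W(-.014,.0335-k*.0007),speed=.02); f=robot.read_force()[2]-b
    print(k,round(f,2))
    if f>6: break
robot.hold(.1); robot.line_to(W(-.014,.10),speed=.15)
for n in("top","side"):
    im=robot.capture(n); np.save(f"pics/{n}1.npy",im)
print(robot.read_time())
E
```

```text
5.1667 [ 0.51542015 -0.27295583  0.15907538] [-0.27234997  0.60494449  0.34529329]
F [ 0.30139344  0.38444395 -0.51798989]
F [0.05890549 0.30354508 0.57732833] 8.9167
0 -1.32
1 -0.01
2 -0.38
3 0.78
4 0.04
5 1.49
6 6.26
11.5667
```

```bash
cat > f1.py <<'E'
from h import *
robot.movep([.36,-.12,.2],best([.36,-.12,.2],.692)); robot.grip(.95)
I={};M={}
for n in("top","side"):
    I[n]=robot.capture(n); loc=proj(n,[[.445,-.332,.015]])[0]; M[n]=pick("tin",n,loc)*1.; print(n,M[n].sum())
for ns in(("top","side"),("top",),("side",)):
    q,e=fit(m_shut,{n:M[n] for n in ns},[.445,-.332,.69],[.01,.01,.05]); print(ns,np.round(q,4),round(e,3))
    if len(ns)==2:Q=q
t=[]
for n in I:
    o=overlay("",n,I[n],m_shut(Q)); u,v=np.int32(proj(n,[[.445,-.332,.015]])[0]*4); t.append(o[max(0,v-250):v+250,max(0,u-200):u+200][:480,:400])
h=min(k.shape[0] for k in t); cv2.imwrite("pics/fit1.png",np.hstack([k[:h] for k in t])); print(robot.read_time())
E
python3 f1.py
```

```text
top 711.0
side 1376.0
('top', 'side') [ 0.4426 -0.3337  0.6889] 0.422
('top',) [ 0.448  -0.341   0.6832] 0.324
('side',) [ 0.4442 -0.3328  0.6907] 0.089
13.7417
```

View pics/fit1.png

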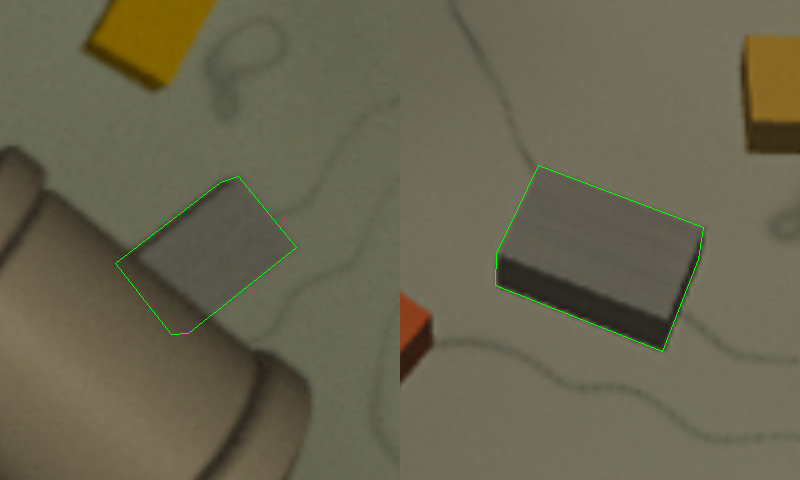

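The lid is fully shut and the tin barely moved: (0.444, −0.3327, 0.69). I grasp it across its short side, first touching the counter to find the tip height at this opening.

```bash
python3 - <<'E'
from h import *
x,y,a=.4441,-.3327,.691
robot.grip(.78); R=best([x,y,.05],a)
robot.movep([x,y,.12],R); b=robot.read_force(); robot.line_to([x,y,.024],speed=.12)
z=.024
f=robot.read_force()-b; print(z,np.round(f,1))
while z>.006 and abs(f[2])<3:
    z-=.001; robot.line_to([x,y,z],speed=.03); f=robot.read_force()-b
print("contact z",z,np.round(f,1),robot.read_time())
zg=z+.0105; robot.line_to([x,y,zg],speed=.05)
robot.grip(.55); print("w",robot.read_width(),robot.read_grasp_force(),np.round(robot.read_force()-b,1),robot.read_position())
robot.line_to([x,y,zg+.05],speed=.1); print("w",robot.read_width(),np.round(robot.read_force()-b,1),robot.read_time())
open("zg","w").write(str(zg))
E
```

```text
0.024 [-0.  -1.4 -0.3]
contact z 0.01199999999999999 [-1.8  0.7  3.7] 18.95
w 0.6446250754067875 64.76276904344559 [-2.2  0.1  5.6] [ 0.44418363 -0.33296488  0.02284586]
w 0.6401067326671694 [-0.9 -1.2 -3.3] 20.2083
```

```bash
cat > hov.py <<'E'
from h import *
zg=float(open("zg").read()); C=(.551,.0285,.187)
def rec(X,Y=0): return place(np.array([[X,Y,0]]),*C)[0]
if __name__=="__main__":
    p=rec(-.04); R=best([p[0],p[1],.1],C[2])
    robot.movep([p[0],p[1],zg+.08],R); robot.line_to([p[0],p[1],zg+.024],speed=.12)
    robot.hold(.2); print(robot.read_position(),robot.read_width(),robot.read_time(),robot.read_q()[5])
    t=[]
    for n in("top","side"):
        im=robot.capture(n); np.save(f"pics/{n}2.npy",im)
        o=overlay("",n,im,[place(box(-.028,.028,-.045,.045,0,.03),p[0],p[1],C[2],.024)]+m_case(C)+[place(box(-.0705,-.0095,-.0475,.0475,.016,.016),*C)])
        u,v=np.int32(proj(n,[[p[0],p[1],.03]])[0]*4); t.append(o[v-270:v+270,u-200:u+200])
    cv2.imwrite("pics/hov.png",np.hstack(t))
E
python3 hov.py
```

```text
[0.512621   0.02084285 0.04756093] 0.6467460293599191 22.3833 -0.38217331675867244
```

View pics/hov.png

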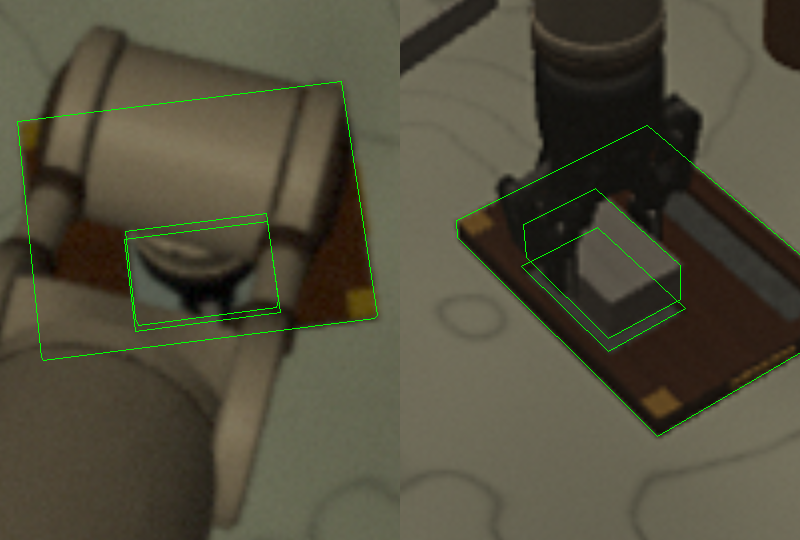

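In the side view the tin sits where predicted (its bottom corner at (610,338) matches the overlay). I lower it with force guarding.

```bash
cat > low.py <<'E'
from h import *
def lower(p,z0,z1,step=.0015,lim=5,fcut=12):
    """guarded descent with xy correction; returns (z read, force)"""
    b=np.mean([robot.read_force() for _ in range(3)],0); z=z0; off=np.zeros(3)
    while z>z1-.003:
        z-=step; tgt=np.array([p[0],p[1],z]); robot.line_to(tgt+off,speed=.03)
        r=robot.read_position(); f=robot.read_force()-b
        print(np.round(1e3*(r-tgt),1),round(r[2],4),np.round(f,1))
        if f[2]>lim or np.linalg.norm(f)>fcut: break
        off=np.clip(off+.5*(tgt-r)*[1,1,0],-.002,.002)
    return r,f
E
python3 - <<'E'
from low import *; from hov import *
p=rec(-.04); r,f=lower(p,zg+.022,zg+.008); print(zg+.008,robot.read_time(),robot.read_width())
E
```

```text
[-0.3  0.1 -0.3] 0.0427 [ 0.9  1.1 -0.3]
[ 0.  -0.  -0.1] 0.0414 [ 0.3 -0.1  0.1]
[ 0.   0.  -0.1] 0.0399 [0.9 1.1 0.4]
[ 0.  -0.  -0.1] 0.0384 [1.2 1.3 0.5]
[-0.  -0.  -0.1] 0.0369 [-0.6  0.1  0.3]
[ 0.   0.  -0.1] 0.0354 [1.  0.6 0.6]
[-0.   0.  -0.1] 0.0339 [-0.3  1.4 -0.2]
[-0.   0.  -0.1] 0.0324 [0.5 0.4 1.1]
[ 0.4 -0.1  0.2] 0.0312 [1.5 0.8 1.3]
[ 0.5 -0.1  1.6] 0.0311 [-4.1  1.9 14.7]
0.030499999999999992 25.0 0.6396091834010332
```

Seated on the recess floor. Release, retreat, then take the tongs.

```bash
python3 - <<'E'
from h import *; from hov import *
r=robot.read_position(); robot.line_to([r[0],r[1],r[2]-.0002],speed=.02)
robot.grip(.78); robot.line_to([r[0],r[1],.16],speed=.2)
# bisector grasp of tongs: 95 mm from pivot
q=np.array([.4933,.3217,.4312,.397]); pv=place(np.array([[-.078,0,0]]),*q[:3])[0]; b=q[2]+q[3]/2
g=pv+.095*np.array([np.cos(b),np.sin(b),0]); print("pivot",pv,"g",g,"b",b)
robot.grip(1.); R=best([g[0],g[1],.05],b+np.pi/2)
robot.movep([g[0],g[1],.14],R)
for n in("top","side"):
    im=robot.capture(n); np.save(f"pics/{n}3.npy",im)
    if n=="side":
        M=pick("tin",n,proj(n,[rec(-.04)+[0,0,.02]])[0])*1.
        print("tin seated",fit(m_shut,{n:M},[*rec(-.04)[:2],.187,.008],[.004,.004,.03,.004]))
    cv2.imwrite(f"pics/{n}3.png",cv2.resize(im[:,:,::-1],(400,300)))
a=[cv2.imread(f"pics/{n}3.png") for n in("top","side")]; cv2.imwrite("pics/v3.png",np.hstack(a)); print(robot.read_time(),robot.read_q()[5])
E
```

```text
pivot [0.42243974 0.28909902 0.        ] g [0.49921914 0.34504474 0.        ] b 0.6297
tin seated (array([0.51463648, 0.0222893 , 0.15618789, 0.00795951]), np.float64(0.10033136507461944))
28.325 1.3466559950602373
```

View pics/v3.png

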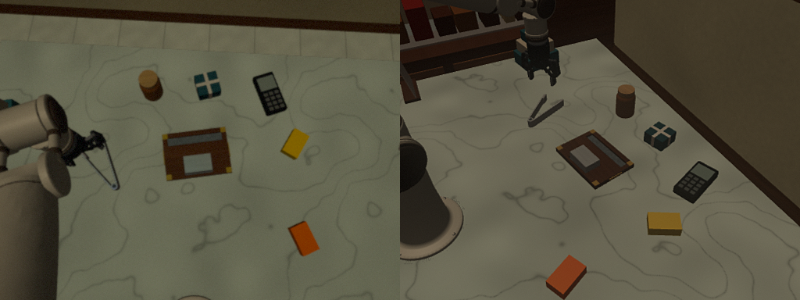

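The tin is seated level (fitted z ≈ 8 mm), and the gripper is above the tongs at about (90,150) in the left (top) view. Now I grasp and fold them.

```bash
python3 - <<'E'
from h import *; from hov import rec,C
g=np.array([.49922,.34504])
b=robot.read_force()
robot.line_to([*g,.0215],speed=.12); robot.hold(.1); print(robot.read_position(),np.round(robot.read_force()-b,1))
robot.grip(.5); print(robot.read_width(),np.round(robot.read_force()-b,1))
robot.line_to([*g,.0285],speed=.05); robot.grip(.15)
print("w",robot.read_width(),robot.read_grasp_force(),np.round(robot.read_force()-b,1))
robot.line_to([*g,.09],speed=.12); robot.hold(.15)
print("w",robot.read_width(),robot.read_position(),np.round(robot.read_force()-b,1))
t=[]
pz=robot.read_position(); R=robot.read_tool_rot(); print(np.round(R,3).tolist())
I={};M={}
for n in("top","side"):
    I[n]=robot.capture(n); np.save(f"pics/{n}4.npy",I[n])
bis=.6297; lift=.0615
mod=[place(P+[-.017,0,lift],pz[0],pz[1],bis) for P in (box(-.078,.09,-.012,.012,0,.03),box(-.09,-.07,-.012,.012,0,.03))]
for n in I:
    o=overlay("",n,I[n],mod); u,v=np.int32(proj(n,[[pz[0],pz[1],.08]])[0]*4); o=o[max(0,v-250):v+250,max(0,u-200):u+200]; t.append(cv2.copyMakeBorder(o,0,500-o.shape[0],0,400-o.shape[1],cv2.BORDER_CONSTANT))
cv2.imwrite("pics/v4.png",np.hstack(t)); print(robot.read_time())
E
```

```text
[0.50004976 0.34540235 0.02264188] [-0.3 -0.5 -0.1]
0.49973933628938844 [0.8 0.4 1.3]
w 0.2536064801476143 62.44389295578003 [-0.5  0.6  4.8]
w 0.2532640704534284 [0.49828183 0.34459278 0.0885523 ] [-0.9 -0.3 -1.9]
[[0.808, 0.589, -0.002], [0.589, -0.808, -0.001], [-0.003, -0.001, -1.0]]
31.575
```

View pics/v4.png

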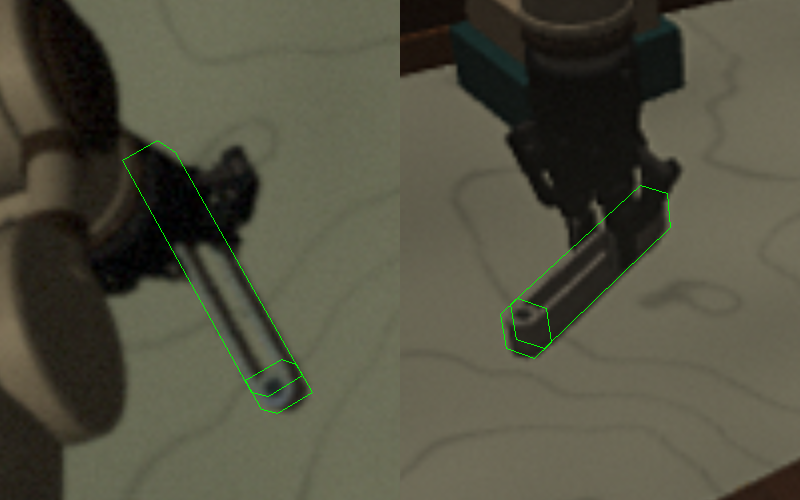

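The tongs are shut in the gripper and match the predicted outline (pivot end at (275,390) in the top view, (525,325) in the side view). Carry them to a hover over the narrow recess.

```bash
cat > hov2.py <<'E'
from h import *; from hov import rec,C
def goal(s): return rec(.05,.017*s)   # s=+1: jaws to case +y
if __name__=="__main__":
    r=robot.read_position(); robot.line_to([r[0],r[1],.17],speed=.2)
    c=[]
    for s,a in((1,C[2]),(-1,C[2]-np.pi)):
        p=goal(s); q=robot.inverse_kinematics([p[0],p[1],.17],down(a))
        if q is not None: c.append((np.abs(np.array(q)-robot.read_q()).max(),s,a)); print(s,np.round(q,2))
    _,s,a=min(c); open("s","w").write(str(s)); p=goal(s)
    robot.movep([p[0],p[1],.13],down(a)); robot.line_to([p[0],p[1],.0285+.022],speed=.12); robot.hold(.3)
    r=robot.read_position(); print(s,p,r,robot.read_width(),robot.read_time())
    t=[]; h=C[2]+s*np.pi/2
    for n in("top","side"):
        im=robot.capture(n); np.save(f"pics/{n}5.npy",im)
        o=overlay("",n,im,[place(box(-.107,.073,-.012,.012,0,.03),r[0],r[1],h,r[2]-.0285),place(box(.036,.064,-.0945,.0945,.016,.016),*C)]+m_case(C)[:1])
        u,v=np.int32(proj(n,[[*rec(.03)[:2],.03]])[0]*4); t.append(o[v-280:v+280,u-200:u+200])
    cv2.imwrite("pics/v5.png",np.hstack(t))
E
python3 hov2.py
```

```text
1 [-0.11  0.29  1.6  -0.    1.25 -0.3 ]
-1 [-0.17  0.3   1.59 -0.    1.25  2.79]
-1 [0.60328882 0.02109197 0.        ] [0.60377791 0.02100822 0.05123279] 0.2543396955607375 34.5333
```

View pics/v5.png

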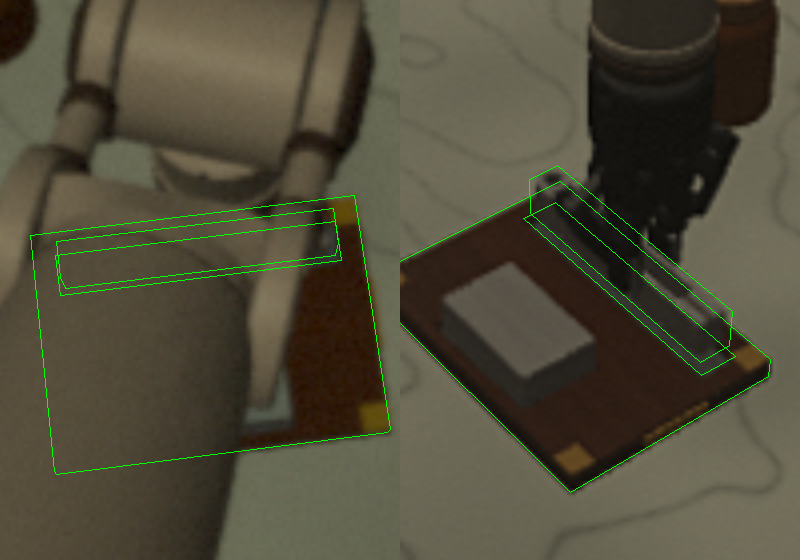

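The hover overlay lines up in the side view: jaws end near (728,335), over the recess. Guarded lowering.

```bash
python3 - <<'E'
from low import *; from hov2 import *
p=goal(-1); r,f=lower(p,.0285+.020,.0285+.008,lim=4); print(robot.read_time(),robot.read_width(),np.round(robot.read_ft_torque(),2))
E
```

```text
[-0.4  0.1 -0.5] 0.0465 [-0.1 -0.3  0.4]
[ 0.1 -0.  -0.2] 0.0453 [0.3 0.1 1.1]
[ 0.   0.  -0.1] 0.0439 [0.2 0.5 0.2]
[ 0.   0.  -0.1] 0.0424 [ 0.5 -0.4  0.7]
[-0.  -0.  -0.1] 0.0409 [-1.   0.8  0.3]
[ 0.   0.  -0.1] 0.0394 [-0.1 -0.   0.3]
[-0.  -0.  -0.1] 0.0379 [-0.1  0.1  0.3]
[ 0.5 -0.   0.7] 0.0372 [-1.6 -0.1  6.2]
36.65 0.25730699472664625 [ 0.01  0.34 -0.03]
```

Contact at floor depth. Release and check.

```bash
python3 - <<'E'
from hov2 import *
r=robot.read_position(); robot.line_to([r[0],r[1],r[2]-.0003],speed=.02); robot.hold(.1)
robot.grip(.5); robot.line_to([r[0],r[1],.17],speed=.15)
robot.movep([.35,-.25,.25],best([.35,-.25,.25],0)); robot.hold(.3)
I={n:robot.capture(n) for n in("top","side")}; t=[]
for n in I:
    for l,X in(("tin",-.04),("tongs",.05)):
        M=pick(l,n,proj(n,[rec(X)+[0,0,.02]])[0])*1.; w,d=((.028,.045) if l=="tin" else (.012,.09))
        q,e=fit(lambda q:[place(box(-w,w,-d,d,0,.03),*q)],{n:M},[*rec(X)[:2],.187,.008],[.004,.004,.03,.004]); print(n,l,np.round(q,4),round(e,3),rec(X)[:2])
    o=overlay("",n,I[n],[place(box(-.068,-.012,-.045,.045,.008,.038),*C),place(box(.036,.064,-.0945,.0945,.016,.016),*C)])
    u,v=np.int32(proj(n,[[*rec(0)[:2],.02]])[0]*4); t.append(o[v-250:v+250,u-200:u+200])
cv2.imwrite("pics/v6.png",np.hstack(t)); print(robot.read_time())
E
```

```text
top tin [0.5126 0.0229 0.2112 0.0029] 0.104 [0.51169734 0.02106352]
top tongs [0.5999 0.0414 0.1749 0.008 ] 0.359 [0.60012832 0.0377956 ]
side tin [  32.2892  106.7489   54.7103 -176.98  ] 1.001 [0.51169734 0.02106352]
side tongs [0.6014 0.0422 0.1717 0.0084] 0.078 [0.60012832 0.0377956 ]
42.0583
```

View pics/v6.png

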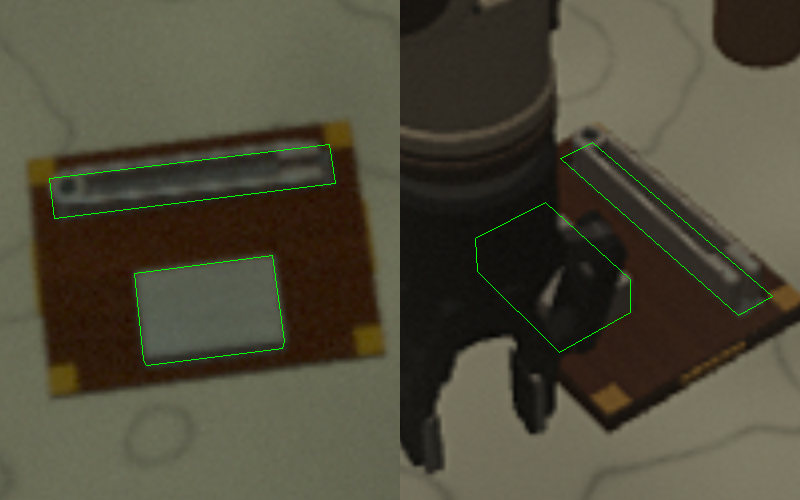

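The top view shows the shut tin in its recess, at about (210,310), and the shut tongs in the narrow recess, from (68,185) to (320,165). The fitted heights put both on the floors, and the arm is clear.

```bash
python3 -c "
from rig import robot
print(robot.job_done())"
```

```text
the job is handed in; nothing more can be done
None
```

The tin is shut and in its recess, the tongs are folded and in theirs, and I handed the job in at about 42 s of the 72 s; the jar, card terminal, gift box and look-alikes were left alone, and no verdict came back.

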